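# Tighten the wing screw on the loaded core press

### The arm

A 6-joint arm with a two-finger parallel gripper is mounted at the origin on the work surface. World frame = base frame: x ahead of the robot, y to its left, z up, the work surface at z = 0. Lengths are in mm, angles in rad, forces in N, time in s.
With the tool pointing down it reaches from about 350 to 725 mm from the base axis. Payload 4.3 kg.
Tool frame: the origin (TCP) lies midway between the tips of the shut fingers; the grasp point (between the pads) lies 19 mm behind it; x points along the fingers, y is the direction in which the jaws open and shut, and the axes are right-handed (so a half turn about x gives the same grasp; the last joint's range is limited). The gripper opens to 85 mm and grips with 20 to 120 N. Pads are 22 mm wide; open, the fingers measure 114 mm over their backs; the gripper's body (76 mm by 85 mm) begins 54 mm behind the grasp point. The pads swing forward as they close: fully open they stand 13 mm farther back than shut.
Start: joints at [-1.253, 0.377, 0.081, 1.274, 0, 1.46], TCP at [238.565, -523.215, 231.329] pointing down, gripper open.
Joint ranges: [-2.72, 2.72], [-0.84, 1.66], [-1.02, 1.22], [-1.77, 2.12], [-1.37, 1.28], [-3.14, 3.14]. Speed limits (rad/s): [2.57, 2.57, 3.14, 3.14, 3.14, 3.14].

### API

Orientations are given as a unit quaternion [w, x, y, z].
In Python, from rig import ctrl gives the robot as it stands.
- The arm moves only by the tool play_rows, never from a script. Its argument "moves" is one flat list of numbers, 7 for each row, row after row: the shift along the tool's x, y, z in m, then the turn, a rotation vector about the tool's x, y, z in rad, then the finger opening in m, from 0 to 0.0854. A call has 1 to 10 rows; each row shifts and turns the commanded pose from where the row before left it, along the tool's axes as they then stand; what a row does not reach is not made up. A row lasts 1/12 s, in which the tool goes at most 41.7 mm and 7.16 degrees, less where a joint would pass 70% of its speed; a pose out of reach is approached as far as the arm can. A call is refused whole if a number of a shift passes 0.0417 or a number of a turn 0.125, either way. A call with a gripper value outside its range is refused whole. The fingers move at their own pace and stop on an object; "squeeze" is the grip in N (left out, the last holds). Time passes only in rows, so rows that do not move let the fingers close. It gives the time, the measured TCP pose, the force and the opening at its end, in the units of the state.
- ctrl.sense(): the state, without advancing time (a new reading comes with each control period).
- ctrl.capture(name): name is "side" or "top"; returns a dict with "pixels" (420x560x3 uint8, red, green, blue), "vertical_fov" (degrees; the focal length in pixels is half the picture's height over the tangent of half this angle, whatever the lens; pixels are square), "cx", "cy" (the principal point, pixels), "R" (3x3) and "t" (3): a world point X has camera coordinates R X + t. Camera axes: x right, y down, z forward; pixel columns grow to the right and rows downward; lengths in mm; the calibration is good to about 2 mm. A picture is of the moment at which its call begins. There is no depth.
- ctrl.sign_off(): hands the job in, once; it reports no verdict.
The state is a dict: "time": time; "joint_pos": joint angles; "joint_vel": joint speeds; "joint_torque": joint torques, N m; "ee_pos": TCP position; "tool_rot": TCP orientation; "wrist_force": force on the tool from outside, world axes, zero at the start; "wrist_torque": the same for the moment, N m; "gripper_width": finger opening in mm.
Only numpy, scipy, OpenCV 4.12 (cv2) and the standard library are available. Lean on these libraries where they do the work, as an engineer would, in place of code of your own. Each camera call takes 0.05 s, during which the arm holds its last target. There are 200 camera calls.

### The job

Two small core presses stand on the microscopy bench; one has a stone drill core lying under its bridge, the other is empty. On the press that holds the core, turn the brass wing screw clockwise (seen from above) until it stops, fully tight, then let go. Do not knock the two guide posts on either side of the screw, and leave the screw of the empty press as it is.

Things in the scene. Friction and masses are not known exactly. Their poses are not given: they have to be found in the camera images.
- wing (a joint): Angle of the wing screw on the press holding the stone core; grows as it turns clockwise seen from above. Starts at 0 to 0.35 rad; fully tight is a hard stop at 1.4 (60 to 80 degrees to go, one grasp does it). Friction about 0.06 N m; it stays where left and does not rise or sink. Loosened, it stops at -0.15.
- wing_grip (a point): On that screw's axis at gripping height, 99 mm above the table. The screw is an upright brass plate 8 mm thick, 64 mm long, with two round wings, 76 to 108 mm above the table (to 102 at mid-length), on a 20 mm wide washer on the bridge (top at 72 mm). x lies along the wings, y square to the flat faces, z up; turns with the screw.
- press_posts: That press's two steel guide posts. Origin on the screw axis, 72 mm up (bridge top); x along the bridge (130 x 26 mm), z up. Posts at x = +-52 mm, 12 mm thick, tops 102 mm above the table. Seen from above the wings lie 40 degrees anticlockwise of x at joint 0, 40 clockwise when tight. Press fixed, bed 140 x 100 mm; grey core, 35 x 130 mm, lies along y under the bridge.
- spare_wing_tip (a point): Point in one wing of the screw on the other, empty press (same make, no core under its bridge), 30 mm from that screw's axis, 94 mm above the table. That screw must not be turned.

How it is judged (in metres and radians):
At the end, for the whole second after the job is handed in: The wing screw of the press that holds the core is turned clockwise to its stop (within 0.2 rad, 11 degrees: joint above 1.2) and at rest, and the empty press's screw has not been turned (its wing tip within 8 mm of where it began) (value of joint wing above 1.2 rad and velocity of joint wing between -0.05 and 0.05 rad/s and distance of spare_wing_tip from where it was at the start of the episode below 0.008 m); the robot touches nothing.
It fails at once if a guide post of the loaded press is knocked (more than 8 N) (contact force between any of the fingers, the arm and press_posts above 8 N).
It fails at once if the empty press's screw is turned (its wing tip moves more than 8 mm) (distance of spare_wing_tip from where it was at the start of the episode above 0.008 m).
It also fails if it takes over 32 s, if anything falls off the work surface, if the arm or the gripper's body presses on something with over 40 N, if the wrist force passes 120 N, or if a joint passes its speed limit or range.

## Working session

There is one attempt and no reset: what is moved stays moved. The work goes in short steps, Python scripts to look and compute and a tool call to move; the robot and the scene stay as the last step left them, time stands still between calls to the robot, and variables do not carry over. Pictures are saved under pics/ and viewed, about 8 in all and at most 12, crops included, and the job is handed in when it is done.

Besides the shell and the picture viewer there is one more tool, called as name(argument=value, ...), one argument or row to a line, values as JSON. play_rows: Moves the arm, as the interface text tells. Its arguments: {"type":"object","properties":{"moves":{"type":"array","items":{"type":"number"}},"squeeze":{"type":"number"}},"required":["moves"]}

```bash
mkdir -p pics; cat > h.py <<'E'
import numpy as np, cv2
from rig import ctrl
def cap(n,f,crop=None,s=1):
    c=ctrl.capture(n); im=c["pixels"][:,:,::-1].copy()
    if crop: x0,y0,x1,y1=crop; im=im[y0:y1,x0:x1]
    if s!=1: im=cv2.resize(im,None,fx=s,fy=s,interpolation=cv2.INTER_CUBIC)
    cv2.imwrite("pics/"+f,im); return c
def K(c): return 210/np.tan(np.radians(c["vertical_fov"])/2)
def ray(c,u,v,z):
    R=np.array(c["R"]);t=np.array(c["t"]);f=K(c)
    d=R.T@np.array([(u-c["cx"])/f,(v-c["cy"])/f,1]);o=-R.T@t
    return o+d*(z-o[2])/d[2]
def proj(c,X):
    p=np.array(c["R"])@np.array(X)+np.array(c["t"]); return K(c)*p[:2]/p[2]+[c["cx"],c["cy"]]
E
python3 - <<'E'
from h import *
for n in("top","side"):
    c=cap(n,n+"1.png"); print(n,c["vertical_fov"],c["cx"],c["cy"],-np.array(c["R"]).T@c["t"],c["R"])
print(ctrl.sense())
E
```

```text
top 54.22206618713952 280.39432191341456 204.4703191078058 [518.52783035   1.4050832  838.33800297] [[ 0.01780739 -0.99971874  0.01566295]
 [-0.99740293 -0.01885521 -0.06951175]
 [ 0.06978752 -0.01438445 -0.99745816]]
side 47.10754490998823 281.5025767353758 217.17029448150254 [191.07014357 415.93259161 719.89652041] [[-0.73226576 -0.68095491 -0.00934175]
 [-0.48626832  0.53241458 -0.6928765 ]
 [ 0.47679133 -0.50282714 -0.72099576]]
{'time': 0.1, 'joint_pos': array([-1.25328681e+00,  3.78012515e-01,  7.97575614e-02,  1.27439765e+00,
        1.35447932e-05,  1.46050162e+00]), 'joint_vel': array([ 0.00066589,  0.00024467,  0.00271108, -0.00197161,  0.00128085,
        0.00079173]), 'joint_torque': array([ 1.22403802e-03, -4.64694965e+01,  2.70582283e+01,  1.19465904e-02,
       -1.84088422e-04, -2.53598369e-07]), 'ee_pos': array([ 238.37953179, -522.6115863 ,  230.44070512]), 'tool_rot': array([-0.14944753, -0.69092843, -0.15075407,  0.69105466]), 'wrist_force': array([ 0.12677877,  0.10627111, -0.37245118]), 'wrist_torque': array([ 0.01710946, -0.04157289,  0.02305679]), 'gripper_width': 85.21579962056627}
```

View pics/top1.png

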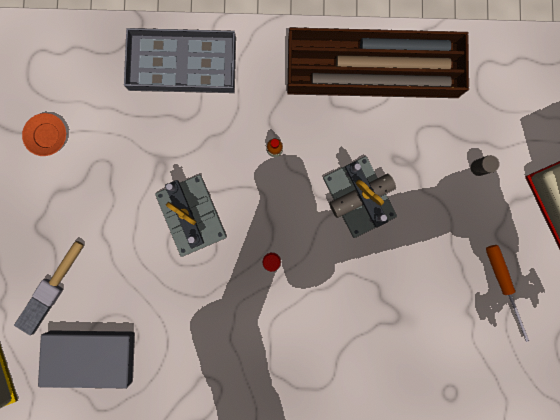

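View pics/side1.png

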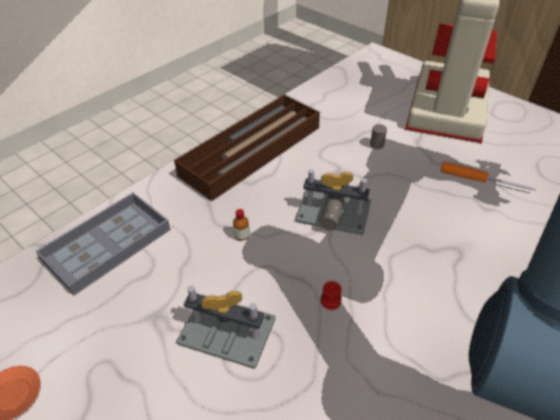

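The loaded press is the right one in the top view, with the core at about (362,195); its screw is near (370,191). In the side view it is at (335,195). The empty press is at (190,213) in the top view. I'll enlarge the loaded press.

```bash
python3 - <<'E'
from h import *
a=cap("top","x.png",(320,140,410,245),6)
b=cap("side","y.png",(290,155,380,240),6)
A=cv2.imread("pics/x.png");B=cv2.imread("pics/y.png")
A=cv2.resize(A,(390,455));B=cv2.resize(B,(400,378));
o=np.zeros((455,800,3),np.uint8);o[:,:390]=A;o[:378,400:]=B;cv2.imwrite("pics/z2.png",o)
E
```

```text
(no output)
```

View pics/z2.png

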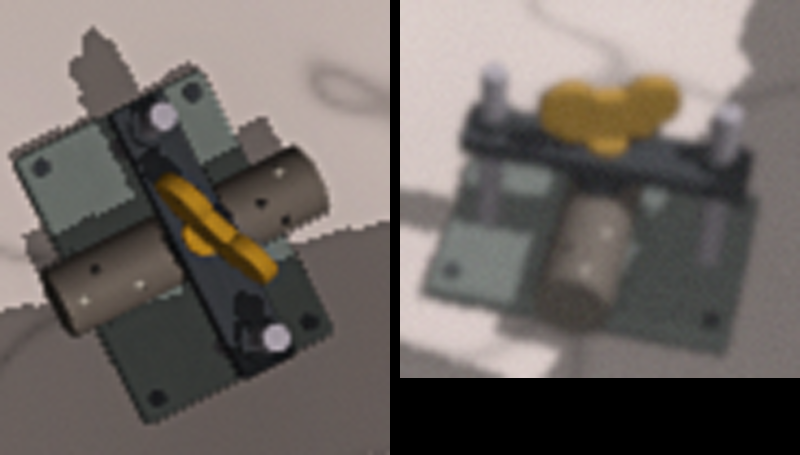

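```bash
python3 - <<'E'
from h import *
a=ctrl.capture("top");b=ctrl.capture("side")
T=lambda x,y,z:ray(a,320+x/4.3333-.4,140+y/4.3333-.4,z)
S=lambda x,y,z:ray(b,290+(x-400)/4.4444-.4,155+y/4.4444-.4,z)
def rep(n,p,q):
    d=q-p; print(n,p.round(1),q.round(1),"mid",((p+q)/2).round(1),"len",np.hypot(*d[:2]).round(1),"ang",np.degrees(np.arctan2(d[1],d[0])).round(1))
rep("posts top",T(163,116,102),T(277,337,102))
rep("posts side",S(494,73,102),S(729,113,102))
rep("wing top",T(158,186,94),T(277,275,94))
rep("wing side",S(541,107,92),S(680,98,92))
E
```

```text
posts top [ 642.1 -147.5  102. ] [ 550.3 -195.5  102. ] mid [ 596.2 -171.5  102. ] len 103.6 ang -152.4
posts side [ 642.7 -145.4  102. ] [ 550.7 -193.5  102. ] mid [ 596.7 -169.4  102. ] len 103.9 ang -152.4
wing top [ 613.5 -147.2   94. ] [ 576.7 -197.7   94. ] mid [ 595.1 -172.4   94. ] len 62.5 ang -126.1
wing side [ 619.9 -151.    92. ] [ 578.4 -196.9   92. ] mid [ 599.1 -173.9   92. ] len 61.9 ang -132.1
```

```bash
cat >> h.py <<'E'
from scipy.spatial.transform import Rotation as Ro
def st(): 
    s=ctrl.sense(); R=Ro.from_quat(np.roll(s["tool_rot"],-1)).as_matrix(); return s,R
def goto(p,yaw,n=None):
    "tool-frame shift (mm) and rotvec to reach p pointing down with tool y at yaw deg (mod 180)"
    s,R=st()
    for k in (0,180):
        y=np.radians(yaw+k); Y=np.array([np.cos(y),np.sin(y),0]);X=np.array([0,0,-1.])
        G=np.c_[X,Y,np.cross(X,Y)]
        print(k,"shift",(R.T@(np.array(p)-s["ee_pos"])).round(1),"rot",Ro.from_matrix(R.T@G).as_rotvec().round(3))
    print("pos",s["ee_pos"].round(1),"yaw",np.degrees(np.arctan2(R[1,1],R[0,1])).round(1),"q",s["joint_pos"].round(3),"t",s["time"],"w",s["gripper_width"],"F",s["wrist_force"].round(1))
E
python3 -c "
from h import *
goto([596.5,-170.8,180],142)"
```

```text
0 shift [  51.1 -171.9 -471.9] rot [2.662e+00 1.000e-03 0.000e+00]
180 shift [  51.1 -171.9 -471.9] rot [-0.48  -0.     0.001]
pos [ 238.5 -523.   231. ] yaw -65.5 q [-1.253  0.378  0.081  1.274 -0.     1.46 ] t 0.3 w 85.22946518617441 F [ 0.3 -0.2 -0.7]
```

play_rows(
  moves=[0.003,-0.0123,-0.0337,0,0,0,0.085,0.003,-0.0123,-0.0337,0,0,0,0.085,0.003,-0.0123,-0.0337,0,0,0,0.085,0.003,-0.0123,-0.0337,0,0,0,0.085,0.003,-0.0123,-0.0337,0,0,0,0.085,0.003,-0.0123,-0.0337,0,0,0,0.085,0.003,-0.0123,-0.0337,0,0,0,0.085,0.003,-0.0123,-0.0337,0,0,0,0.085,0.003,-0.0123,-0.0337,0,0,0,0.085,0.003,-0.0123,-0.0337,0,0,0,0.085],
)

```text
time: 1.13
ee_pos: [495.2, -270.1, 201.2]
tool_rot: [0.15, 0.691, 0.15, -0.691]
wrist_force: [0.4, -0.3, 0.4]
gripper_width: 85.4
```

play_rows(
  moves=[0.003,-0.0123,-0.0337,0,0,0,0.085,0.003,-0.0123,-0.0337,0,0,0,0.085,0.003,-0.0123,-0.0337,0,0,0,0.085,0.003,-0.0123,-0.0337,0,0,0,0.085,0,0,0,-0.12,0,0,0.085,0,0,0,-0.12,0,0,0.085,0,0,0,-0.12,0,0,0.085,0,0,0,-0.12,0,0,0.085,0,0,0,-0.12,0,0,0.085,0,0,0,-0.12,0,0,0.085],
)

```text
time: 1.97
ee_pos: [596.4, -170.7, 189.1]
tool_rot: [-0.386, -0.593, -0.386, 0.593]
wrist_force: [0.2, 0.0, -0.4]
gripper_width: 85.4
```

play_rows(
  moves=[0,0,0,-0.12,0,0,0.085,0,0,0,-0.12,0,0,0.085,0,0,0,-0.12,0,0,0.085,0,0,0,-0.12,0,0,0.085,0,0,0,-0.12,0,0,0.085,0,0,0,-0.12,0,0,0.085,0,0,0,-0.12,0,0,0.085,0,0,0,-0.12,0,0,0.085,0,0,0,-0.12,0,0,0.085,0,0,0,-0.12,0,0,0.085],
)

```text
time: 2.8
ee_pos: [596.3, -170.8, 189.2]
tool_rot: [0.653, 0.271, 0.653, -0.271]
wrist_force: [0.5, -0.4, 0.0]
gripper_width: 84.9
```

play_rows(
  moves=[0,0,0,-0.12,0,0,0.085,0,0,0,-0.12,0,0,0.085,0,0,0,-0.12,0,0,0.085,0,0,0,-0.12,0,0,0.085,0,0,0,-0.12,0,0,0.085,0,0,0,-0.12,0,0,0.085,0,0,0,-0.12,0,0,0.085,0,0,0,-0.12,0,0,0.085,0,0,0,-0.12,0,0,0.085,0,0,0,-0.12,0,0,0.085],
)

```text
time: 3.63
ee_pos: [596.3, -170.8, 189.2]
tool_rot: [0.692, -0.145, 0.692, 0.145]
wrist_force: [-0.2, -0.4, -0.1]
gripper_width: 84.8
```

```bash
python3 -c "
from h import *
goto([596.5,-170.8,180],142)"
```

```text
0 shift [ 9.2 -0.1  0.2] rot [-0.495 -0.    -0.   ]
180 shift [ 9.2 -0.1  0.2] rot [ 2.646 -0.     0.   ]
pos [ 596.3 -170.8  189.2] yaw 113.6 q [-0.381  0.484  0.136  1.223 -0.    -0.793] t 3.6333 w 84.77411995192134 F [-0.2 -0.4 -0.1]
```

play_rows(
  moves=[0.012,0,0,-0.099,0,0,0.085,0.012,0,0,-0.099,0,0,0.085,0.012,0,0,-0.099,0,0,0.085,0.012,0,0,-0.099,0,0,0.085,0.012,0,0,-0.099,0,0,0.085,0,0,0,0,0,0,0.085,0,0,0,0,0,0,0.085],
)

```text
time: 4.22
ee_pos: [595.7, -170.5, 128.7]
tool_rot: [0.636, -0.307, 0.637, 0.308]
wrist_force: [-0.2, 0.6, 0.5]
gripper_width: 85.0
```

```bash
python3 - <<'E'
from h import *
goto([596.5,-170.8,80],142)
a=cap("top","x.png",(310,130,430,250),3)
b=cap("side","y.png",(280,110,400,230),3)
A=cv2.imread("pics/x.png");B=cv2.imread("pics/y.png")
cv2.imwrite("pics/z3.png",np.hstack([A,B]))
E
```

```text
0 shift [48.7 -0.9  0.3] rot [-0.009 -0.001 -0.002]
180 shift [48.7 -0.9  0.3] rot [ 3.133e+00 -3.000e-03  1.000e-03]
pos [ 595.7 -170.5  128.7] yaw 141.5 q [-0.381  0.513  0.024  1.084 -0.    -1.28 ] t 4.2167 w 85.03859429454641 F [-0.2  0.6  0.5]
```

View pics/z3.png

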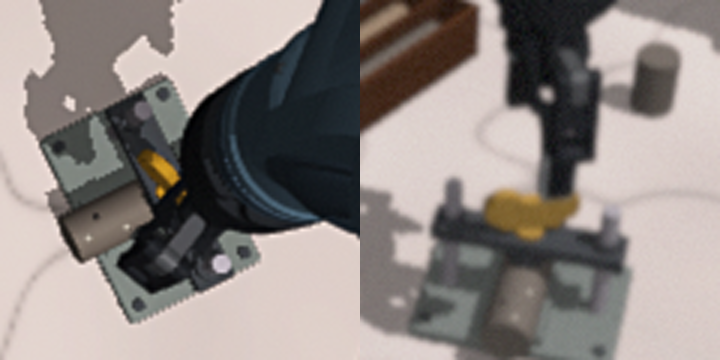

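```bash
python3 - <<'E'
from h import *
s,R=st(); b=ctrl.capture("side"); a=ctrl.capture("top")
P=s["ee_pos"]
for k in(-46,0,46): print(k,(P+R[:,1]*k+[0,0,13]).round(0),((proj(b,P+R[:,1]*k+[0,0,13])-[280,110])*3+[360,0]).round(0),((proj(a,P+R[:,1]*k+[0,0,13])-[310,130])*3).round(0))
print(((proj(b,[596.5,-170.8,102])-[280,110])*3+[360,0]).round(0))
E
```

```text
-46 [ 633. -200.  143.] [521. 101.] [247. 115.]
0 [ 597. -171.  143.] [537. 146.] [197. 177.]
46 [ 561. -142.  143.] [555. 193.] [147. 239.]
[532. 196.]
```

The view matches the projected model: the near finger tip is predicted at (555,193) and seen at about (560,190), with the wing between the fingers. I'll descend and close.

play_rows(
  moves=[0.012,-0.0009,0,0,0,0,0.085,0.012,0,0,0,0,0,0.085,0.012,0,0,0,0,0,0.085,0.012,0,0,0,0,0,0.085,0,0,0,0,0,0,0.04,0,0,0,0,0,0,0.04,0,0,0,0,0,0,0.03,0,0,0,0,0,0,0.03],
  squeeze=40,
)

```text
time: 5.08
ee_pos: [598.0, -171.7, 82.6]
tool_rot: [0.637, -0.308, 0.636, 0.307]
wrist_force: [0.6, -0.5, 0.4]
gripper_width: 38.3
```

play_rows(
  moves=[0,0,0,0,0,0,0.02,0,0,0,0,0,0,0.01,0,0,0,0,0,0,0.0,0,0,0,0,0,0,0.0,0,0,0,0,0,0,0,0,0,0,0,0,0,0,0,0,0,0,0,0,0,0,0,0,0,0,0,0],
)

```text
time: 5.75
ee_pos: [597.5, -171.5, 82.1]
tool_rot: [0.637, -0.308, 0.636, 0.308]
wrist_force: [-2.4, 0.7, 6.5]
gripper_width: 6.9
```

```bash
python3 -c "
from h import *
goto([596.5,-170.8,80],142); print(st()[0]['wrist_torque'])"
```

```text
0 shift [ 2.1  1.2 -0.1] rot [-0.006  0.     0.001]
180 shift [ 2.1  1.2 -0.1] rot [ 3.135e+00  2.000e-03 -0.000e+00]
pos [ 597.5 -171.5   82.1] yaw 141.6 q [-0.381  0.547 -0.046  0.977 -0.    -1.283] t 5.75 w 6.946149780832378 F [-2.4  0.7  6.5]
[0.11463787 0.27935602 0.03822448]
```

play_rows(
  moves=[0,0,0,0.05,0,0,0,0,0,0,0.08,0,0,0,0,0,0,0.1,0,0,0,0,0,0,0.1,0,0,0,0,0,0,0.1,0,0,0,0,0,0,0.1,0,0,0,0,0,0,0.1,0,0,0,0,0,0,0.1,0,0,0,0,0,0,0.1,0,0,0,0,0,0,0.1,0,0,0],
)

```text
time: 6.58
ee_pos: [597.6, -171.7, 82.1]
tool_rot: [0.707, 0.012, 0.707, -0.012]
wrist_force: [-1.3, -0.4, 5.6]
gripper_width: 7.3
```

```bash
python3 -c "
from h import *
goto([596.5,-170.8,80],77.4); print(st()[0]['wrist_torque'])"
```

```text
0 shift [ 2.1  0.8 -1.1] rot [0.186 0.001 0.001]
180 shift [ 2.1  0.8 -1.1] rot [-2.955e+00 -1.000e-03  2.000e-03]
pos [ 597.6 -171.7   82.1] yaw 88.1 q [-0.382  0.547 -0.045  0.977 -0.    -0.348] t 6.5833 w 7.292943582132188 F [-1.3 -0.4  5.6]
[-0.0261079   0.27593767  0.10626859]
```

play_rows(
  moves=[0,0,0,0.05,0,0,0,0,0,0,0.05,0,0,0,0,0,0,0.05,0,0,0,0,0,0,0,0,0,0],
)

```text
time: 6.92
ee_pos: [597.6, -171.7, 82.1]
tool_rot: [0.705, 0.064, 0.704, -0.064]
wrist_force: [-1.7, -0.1, 5.3]
gripper_width: 7.3
```

```bash
python3 -c "
from h import *
goto([596.5,-170.8,80],77.4); print(st()[0]['wrist_torque'])"
```

```text
0 shift [ 2.1  0.7 -1.2] rot [0.039 0.001 0.001]
180 shift [ 2.1  0.7 -1.2] rot [-3.102e+00 -1.000e-03  2.000e-03]
pos [ 597.6 -171.7   82.1] yaw 79.6 q [-0.382  0.547 -0.045  0.977 -0.    -0.201] t 6.9167 w 7.309534254550809 F [-1.7 -0.1  5.3]
[0.07417833 0.22309769 0.00641328]
```

play_rows(
  moves=[0,0,0,0.04,0,0,0,0,0,0,0.04,0,0,0,0,0,0,0,0,0,0],
)

```text
time: 7.17
ee_pos: [597.6, -171.7, 82.1]
tool_rot: [0.702, 0.09, 0.701, -0.091]
wrist_force: [-1.9, -0.1, 4.7]
gripper_width: 7.0
```

```bash
python3 -c "
from h import *
goto([596.5,-170.8,80],77.4); print(st()[0]['wrist_torque'])"
```

```text
0 shift [ 2.1  0.6 -1.3] rot [-0.038  0.001  0.001]
180 shift [ 2.1  0.6 -1.3] rot [ 3.104e+00  1.000e-03 -2.000e-03]
pos [ 597.6 -171.7   82.1] yaw 75.2 q [-0.381  0.547 -0.045  0.977 -0.001 -0.124] t 7.1667 w 7.040004895034422 F [-1.9 -0.1  4.7]
[-0.14527508  0.25244555  0.91379743]
```

Torque jumped to 0.9 N·m at the predicted stop angle (yaw 75–77°). I'll release, go up, and look.

play_rows(
  moves=[0,0,0,0,0,0,0.03,0,0,0,0,0,0,0.05,0,0,0,0,0,0,0.06,0,0,0,0,0,0,0.06,0,0,0,0,0,0,0.06,0,0,0,0,0,0,0.06],
)

```text
time: 7.67
ee_pos: [597.0, -171.3, 81.1]
tool_rot: [0.701, 0.091, 0.701, -0.091]
wrist_force: [-0.1, -0.1, -0.5]
gripper_width: 60.1
```

play_rows(
  moves=[-0.015,0,0,0,0,0,0.06,-0.02,0,0,0,0,0,0.06,-0.03,0,0,0,0,0,0.06,-0.03,0,0,0,0,0,0.06,-0.03,0,0,0,0,0,0.06,-0.03,0,0,0,0,0,0.06,0,0,-0.03,0,0,0,0.06,0,0,-0.03,0,0,0,0.06,0,0,-0.03,0,0,0,0.06,0,0,0,0,0,0,0.06],
)

```text
time: 8.5
ee_pos: [503.7, -145.8, 235.3]
tool_rot: [0.699, 0.092, 0.704, -0.091]
wrist_force: [0.2, -0.1, -0.6]
gripper_width: 60.1
```

```bash
python3 - <<'E'
from h import *
goto([596.5,-170.8,80],77.4)
a=cap("top","x.png",(150,130,430,270),2)
b=cap("side","y.png",(290,155,380,240),4)
A=cv2.imread("pics/x.png");B=cv2.imread("pics/y.png")
o=np.zeros((620,560,3),np.uint8);o[:280]=A;o[280:,:360]=B;cv2.imwrite("pics/z4.png",o)
E
```

```text
0 shift [154.5  -0.5  97.3] rot [-0.039 -0.007 -0.001]
180 shift [154.5  -0.5  97.3] rot [ 3.103e+00 -1.000e-03  1.200e-02]
pos [ 503.7 -145.8  235.3] yaw 75.2 q [-0.403  0.279 -0.047  1.252 -0.    -0.144] t 8.5 w 60.12049591417848 F [ 0.2 -0.1 -0.6]
```

View pics/z4.png

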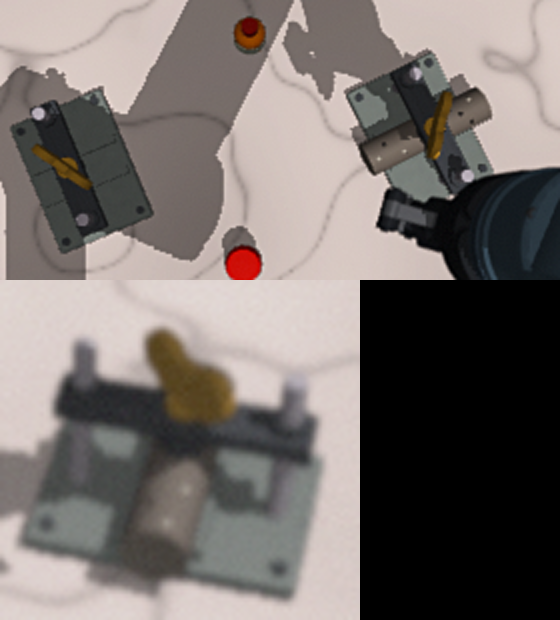

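The wing now runs from (447,95) to (434,155) in the crop. That is a world angle of about −12°, against −12.6° expected when tight. The empty press is unchanged, and the arm is clear.

```bash
python3 -c "
from rig import ctrl
print(ctrl.sense()['joint_vel'].round(3)); print(ctrl.sign_off())"
```

```text
[ 0.002  0.036  0.068 -0.013  0.002 -0.002]
the job is handed in; nothing more can be done
None
```

The wing screw on the press holding the core is turned clockwise to its stop and released. The job was handed in at about 8.6 s of the 32 s allowed.

- **Turn:** I gripped the screw once on its axis and turned it about 66°. At the angle where I expected the stop, the torque jumped from about 0.1 to 0.9 N·m.
- **Final check:** with the gripper open and well clear, the top picture shows the wing at about −12° in the world frame, against −12.6° expected for fully tight. That puts the joint at about 1.4.
- **Posts and other press:** wrist force stayed below about 7 N in every reading, and nothing suggested contact with the guide posts. The gripper never went near the empty press, and its screw looks unchanged in the picture.
- **Disagreements:** the two cameras' estimates of the starting wing angle differed by about 6°, and the fingers read about 7 mm on the 8 mm plate. Neither mattered to the result. The arm still had small residual joint speeds (up to 0.07 rad/s) in free air at hand-in.

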